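# Set up the bench tablet for a board repair

### The arm

A 6-joint arm with a two-finger parallel gripper is mounted at the origin on the work surface. World frame = base frame: x ahead of the robot, y to its left, z up, the work surface at z = 0. Lengths are in mm, angles in rad, forces in N, time in s.
With the tool pointing down it reaches from about 300 to 875 mm from the base axis. Payload 4.2 kg.
Tool frame: the origin (TCP) lies on the mounting face of the last link; the fingertips stand 173 mm ahead of it and the grasp point (between the pads) lies 155 mm ahead of it; z points along the fingers, y is the line along which they close (so a half turn about z gives the same grasp; the last joint's range is limited). The gripper opens to 85 mm and grips with 20 to 120 N. Pads are 22 mm wide; open, the fingers measure 114 mm over their backs; the gripper's body (76 mm by 85 mm) begins 54 mm behind the grasp point. The pads swing forward as they close: fully open they stand 13 mm farther back than shut.
Start: joints at [-1.356, 0.32, 1.565, -0, 1.257, -0.02], TCP at [133.771, -559.221, 404.738] pointing down, gripper open.
Joint ranges: [-3.11, 3.11], [-0.84, 2.01], [0.21, 2.61], [-1.34, 4.49], [0.05, 2.63], [-2.56, 2.56]. Speed limits (rad/s): [2.57, 2.57, 3.14, 3.14, 3.14, 3.14].

### API

Orientations are given as a rotation vector (axis times angle).
In Python, from station import ctrl, imaging gives the robot as it stands. The module is installed in compiled form; this text tells all that it offers.
- The arm moves only by the shell command python3 -m creep 'ROWS'. ROWS is JSON, one flat list of numbers, 7 for each row, row after row: the closure, from -1 (fully open) to 1 (shut), then the shift along the tool's x, y, z normalised to -1 to 1, where 1 is 25 mm, then the turn, a rotation vector about the tool's x, y, z normalised to -1 to 1, where 1 is 5 degrees. A call has 1 to 20 rows; each row shifts and turns the commanded pose from where the row before left it, along the tool's axes as they then stand; what a row does not reach is not made up. A row lasts 1/10 s, in which the tool goes at most 50 mm and 8.59 degrees, less where a joint would pass 70% of its speed; a pose out of reach is approached as far as the arm can. A call with a number of a shift or a turn outside -1 to 1 is refused whole. A call with a gripper value outside its range is refused whole. The fingers move at their own pace and stop on an object; the grip force is fixed at half the most. Time passes only in rows, so rows that do not move let the fingers close. It gives the time, the measured TCP pose, the force, the opening and the grip force at its end, in the units of the state.
- ctrl.sense(): the state, without advancing time (a new reading comes with each control period).
- imaging.snapshot(name): name is "scene" or "top" or "wrist"; returns a dict with "color" (420x560x3 uint8, blue, green, red), "range_z" (420x560 float32, mm along the optical axis (not along the pixel's ray), 0 where there is no reading), "fx", "fy", "cx", "cy" (pixels), "k1" (the pictures are not rectified: a ray, as slopes to the right and down, at radius r is drawn at 1 + k1 r^2 times it, then the intrinsics apply), "world_to_cam" (4x4, takes a point from world to camera coordinates); the wrist camera has in their place "T_tool_cam" (4x4, takes a point from camera to tool coordinates, whose origin is the TCP and whose axes are the flange's). Camera axes: x right, y down, z forward; pixel columns grow to the right and rows downward; lengths in mm; the calibration is good to about 2 mm. A picture is of the moment at which its call begins: read the wrist's pose just before it.
- ctrl.job_done(): hands the job in; it is judged then, once.
The state is a dict: "clock": time; "joints": joint angles; "joint_vel": joint speeds; "tau": joint torques, N m; "eef_pos": TCP position; "eef_rot": TCP orientation; "contact_force": force on the tool from outside, world axes, zero at the start; "torque": the same for the moment, N m; "grip_width": opening from 0.0 (shut) to 1.0 (fully open); "finger_force": force on a finger pad.
Only numpy, scipy, OpenCV 4.12 (cv2) and the standard library are available. Lean on these libraries where they do the work, as an engineer would, in place of code of your own. Each camera call takes 0.05 s, during which the arm holds its last target. There are 200 camera calls.

### The job

Get the tablet ready for working on the circuit board in the vice. Hang the carry caddy that stands in front of the tablet by its bar on either hook of the hook stand, and turn and tilt the tablet on its stand so that its screen squarely faces towards the board in the vice and leans back 30 degrees from upright. Leave the other things on the bench where they are.

Things in the scene. Friction and masses are not known exactly. Their poses are not given: they have to be found in the camera images.
- stand: Fixed round weighted foot of the tablet stand, dark steel, 150 mm across; origin at the centre of its underside, on the table. The swivel axis is vertical through it. An aluminium column stands on the foot behind the tablet and carries it.
- swivel (a joint): Swivel of the tablet stand, in rad: grows counter-clockwise seen from above; 0 means that the screen faces along the -x axis of stand. It goes from -1.9 to 1.9; friction holds it where it is left (about 0.18 N m).
- tilt (a joint): Tilt of the tablet about its level hinge, in rad: 0 is upright, positive leans back (top edge away from the side that the screen faces), 0.524 is 30 degrees back. It goes from -0.35 to 1.1; friction holds it where it is left (about 0.25 N m).
- tablet_pivot (a point): Point on the swivel axis at the height of the tilt hinge, 150 mm above the table. It swivels but does not tilt: its -x axis is the level direction that the screen faces, +y runs along the tablet's width, z is up. The hinge axis runs along y, level with the middle of the tablet's height; the screen surface lies 17 mm in front of it (towards -x), the back 4 mm in front.
- tablet_top (a point): Middle of the tablet's top edge, 70 mm from the hinge; it swivels and tilts with the tablet. The tablet is a black slab 200 mm wide, 140 mm tall and 12 mm thick with a blue screen, free to be pushed on the screen or the edges.
- vice: Fixed board vice, steel and aluminium, foot 110 x 110 mm, jaws 150 mm wide, holding a green circuit board on edge, 112 mm wide, top 152 mm above the table; origin at the centre of its underside.
- vice_board (a point): Centre of the circuit board in the vice, 112 mm above the table, right above the vice's origin.
- hookstand: Fixed T-shaped hook stand: round foot 100 mm across, upright 12 mm steel post, and at 225 mm height two equal hook arms of 9 mm rod, along the stand's -y and +y axes. Each arm dips to 195 mm (rod axis) at 70 to 86 mm from the post and its tip turns up again to 225 mm at 106 mm. Origin at the centre of its underside.
- hook_a (a point): Where the centre of the caddy's bar lies when it hangs in the dip of the hook arm on the stand's -y side: 78 mm from the post, 204.5 mm above the table.
- hook_b (a point): The same for the hook arm on the stand's +y side.
- caddy: Loose aluminium carry caddy: open tray 85 x 140 mm (x, y), 45 mm high, with two uprights at its ends (y = +-68 mm) and a straight level carrying bar between them; 220 g, five small black parts fixed in it. Origin at the centre of its underside.
- caddy_bar (a point): Middle of the caddy's carrying bar, 130 mm above its underside. The bar is a 10 mm round rod, 132 mm long along the caddy's y axis.
- screwdriver: Bystander: screwdriver lying flat, 190 mm long, 30 mm thick. Leave it alone.
- wrench: Bystander: steel spanner lying flat, 150 mm long. Leave it alone.
- spool: Bystander: steel reel standing on its flat side, 64 mm across, 40 mm high. Leave it alone.
- meter: Bystander: handheld meter lying on its back, 150 x 78 x 32 mm. Leave it alone.
- jar: Bystander: amber glass jar with a cap, 52 mm across, 55 mm high. Leave it alone.
- mug: Bystander: white mug, 80 mm across, 90 mm high. Leave it alone.
- tray: Bystander: grey open parts tray, 100 x 140 x 30 mm. Leave it alone.
Things that resemble listed ones, but are neither listed nor needed, are in the scene too. What is shaped like the caddy but purple is not meant.

How it is judged:
By the outcome, as a careful person would: the job done as asked, in the order asked, and still so for the second after the job is handed in, with the robot touching nothing.
It also fails if it takes over 67 s, if anything falls off the work surface, if the arm or the gripper's body presses on something with over 40 N, if the wrist force passes 120 N, or if a joint passes its speed limit or range.

## Working session

There is one attempt and no reset: what is moved stays moved. The work goes in short steps, Python scripts to look and compute and a shell command to move; the robot and the scene stay as the last step left them, time stands still between calls to the robot, and variables do not carry over. Pictures are saved under pics/ and viewed, at most 10 in all, crops included, and the job is handed in when it is done.

```bash
mkdir -p pics; cat > h.py <<'E'
import numpy as np, cv2
from scipy.spatial.transform import Rotation as R
from station import ctrl, imaging
def snap(n):
    s=ctrl.sense(); d=imaging.snapshot(n)
    if n=="wrist":
        T=np.eye(4); T[:3,:3]=R.from_rotvec(s["eef_rot"]).as_matrix(); T[:3,3]=s["eef_pos"]
        d["c2w"]=T@np.array(d["T_tool_cam"])
    else: d["c2w"]=np.linalg.inv(np.array(d["world_to_cam"]))
    return d
def cloud(d):
    h,w=d["range_z"].shape
    K=np.array([[d["fx"],0,d["cx"]],[0,d["fy"],d["cy"]],[0,0,1.]])
    u,v=np.meshgrid(np.arange(w),np.arange(h))
    p=cv2.undistortPoints(np.stack([u,v],-1).reshape(-1,1,2).astype(float),K,np.array([d["k1"],0,0,0,0.])).reshape(h,w,2)
    z=d["range_z"][...,None]
    P=np.concatenate([p*z,z],-1)
    return P@d["c2w"][:3,:3].T+d["c2w"][:3,3]
E
python3 - <<'E'
from h import *
import pickle
for n in("scene","top"):
    d=snap(n); cv2.imwrite(f"pics/{n}0.png",d["color"]); pickle.dump(d,open(n+"0.pkl","wb"))
    print(n,d["c2w"].round(2).tolist(),d["fx"],d["k1"])
print(ctrl.sense())
E
```

```text
scene [[0.44, 0.67, -0.6, 1417.54], [0.9, -0.32, 0.31, -508.14], [0.01, -0.67, -0.74, 1285.3], [0.0, 0.0, 0.0, 1.0]] 532.0915298095911 -0.11567804947013152
top [[0.01, -0.99, 0.17, 340.99], [-1.0, -0.0, 0.0, -24.14], [-0.0, -0.17, -0.99, 1248.72], [0.0, 0.0, 0.0, 1.0]] 438.3367439105343 -0.03536135209098301
{'clock': 0.1, 'joints': array([-1.35594989e+00,  3.20243667e-01,  1.56554906e+00, -1.91943338e-05,
        1.25741094e+00, -1.99715916e-02]), 'joint_vel': array([-0.00021711, -0.00180113, -0.00306561,  0.00061106, -0.00232968,
       -0.00163538]), 'tau': array([ 8.57219802e-04, -4.16408587e+01, -2.34704232e+01, -1.75881104e-05,
        4.94033564e-03,  1.64603239e-05]), 'eef_pos': array([ 133.76592076, -559.07424703,  403.96019377]), 'eef_rot': array([-3.11837261e+00, -3.67826087e-01,  2.74580360e-04]), 'contact_force': array([-0.34372051, -0.82736794,  0.0456526 ]), 'torque': array([-0.00529642, -0.00984577,  0.03867846]), 'finger_force': 0.0, 'grip_width': 0.9996026941973162}
```

View pics/scene0.png

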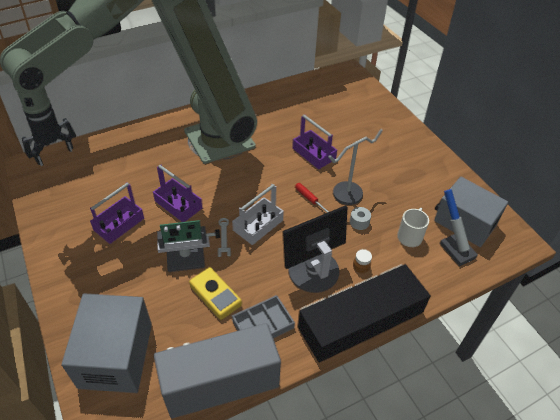

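View pics/top0.png

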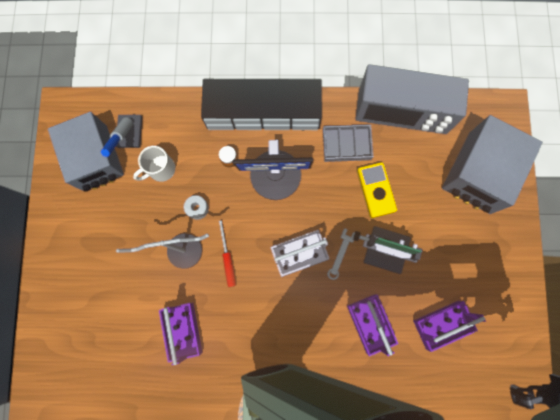

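Scene: the aluminium caddy is at (258,220), tablet at (315,240), vice at (185,242) and hook stand at (350,170). Top: caddy bar (300,245), stand foot (275,178), board (392,243), hook foot (185,250) with arms from (118,250) to (208,237).

```bash
python3 - <<'E'
from h import *
import pickle
def line(Q):
    c=np.median(Q[:,:2],0); c=Q[:,:2].mean(0); u,s,v=np.linalg.svd(Q[:,:2]-c); t=(Q[:,:2]-c)@v[0]
    return "c",c.round(1),"dir",v[0].round(3),"ang",round(np.degrees(np.arctan2(v[0][1],v[0][0])),1),"ext",t.min().round(),t.max().round(),"w",s[1]/len(Q)**.5,"z",np.median(Q[:,2]).round(1),len(Q)
boxes=dict(top=dict(hook=(110,225,220,275),cad=(262,220,335,280),tab=(225,130,325,205),vice=(350,220,430,275)),
 scene=dict(hook=(325,120,390,210),cad=(225,180,290,250),tab=(275,200,355,295),vice=(150,210,220,275)))
for n in("top","scene"):
    d=pickle.load(open(n+"0.pkl","rb")); P=cloud(d); C=d["color"].astype(int); ok=d["range_z"]>0
    hsv=cv2.cvtColor(d["color"],cv2.COLOR_BGR2HSV)
    def get(b,m):
        x0,y0,x1,y1=boxes[n][b]; M=np.zeros_like(ok); M[y0:y1,x0:x1]=1
        return P[M&m&ok]
    Z=P[...,2]
    print(n)
    for b,lo,hi in(("hook",185,240),("hook",6,16),("hook",30,170),("cad",115,145),("cad",35,55),("tab",205,235),("tab",120,200),("tab",8,30),("vice",140,160),("vice",60,200)):
        m=(Z>lo)&(Z<hi)
        Q=get(b,m)
        if len(Q)>5: print(b,lo,hi,*line(Q))
    g=(hsv[...,0]>45)&(hsv[...,0]<85)&(hsv[...,1]>80)&(Z>75)
    Q=get("vice",g); print("green",*line(Q), Q[:,2].min(),Q[:,2].max()) if len(Q)>5 else 0
E
```

```text
top
hook 185 240 c [442.4 276.4] dir [ 0.177 -0.984] ang -79.8 ext -108.0 110.0 w 2.6919488961860507 z 222.7 377
hook 6 16 c [435.5 275.5] dir [ 0.03 -1.  ] ang -88.3 ext -212.0 95.0 w 27.166053819150072 z 12.9 593
hook 30 170 c [441.5 272. ] dir [-0.935  0.354] ang 159.3 ext -6.0 6.0 w 1.3718710491351727 z 105.9 67
cad 115 145 c [436.  -50.8] dir [-0.346  0.938] ang 110.2 ext -71.0 70.0 w 3.3032324731374874 z 134.0 230
cad 35 55 c [436.8 -52.8] dir [-0.332  0.943] ang 109.4 ext -69.0 72.0 w 33.8598877985166 z 43.9 300
tab 205 235 c [646.7  18.7] dir [-0.032  1.   ] ang 91.8 ext -98.0 98.0 w 3.600462892826849 z 216.4 455
tab 120 200 c [666.6  19.3] dir [ 0.035 -0.999] ang -88.0 ext -98.0 99.0 w 23.713820098508588 z 157.2 561
tab 8 30 c [648.8  19. ] dir [-0.175  0.984] ang 100.1 ext -164.0 137.0 w 35.865462143611694 z 12.9 1141
vice 140 160 c [ 450.1 -300.9] dir [-0.266 -0.964] ang -105.4 ext -59.0 52.0 w 4.322355918366516 z 149.3 153
vice 60 200 c [ 448.3 -287.5] dir [0.317 0.948] ang 71.5 ext -85.0 98.0 w 7.454830115037816 z 93.6 882
green c [ 449.3 -295.3] dir [-0.296 -0.955] ang 
[... 597 characters left out ...]
62532906300982 z 43.1 384
tab 205 235 c [651.9  14.6] dir [ 0.033 -0.999] ang -88.1 ext -105.0 97.0 w 4.081390376471769 z 216.2 448
tab 120 200 c [669.5  13.2] dir [ 0.019 -1.   ] ang -88.9 ext -107.0 95.0 w 17.232054047243395 z 160.7 1544
tab 8 30 c [654.8  33.1] dir [ 0.784 -0.621] ang -38.4 ext -284.0 96.0 w 54.254172535589184 z 13.5 1145
vice 140 160 c [ 452.8 -299.8] dir [-0.259 -0.966] ang -105.0 ext -58.0 55.0 w 4.588458876349515 z 147.6 197
vice 60 200 c [ 456.6 -295.1] dir [-0.283 -0.959] ang -106.4 ext -102.0 81.0 w 6.652750246226981 z 98.5 1336
green c [ 452.8 -295.2] dir [-0.288 -0.958] ang -106.7 ext -51.0 58.0 w 2.4471736005713676 z 117.2 464 75.0926763618852 158.78071985519546
```

```bash
cat >> h.py <<'E'
def plan(pos,yaw,pitch=None):
    """target TCP, tool y-axis heading (deg), tool down; turn first, then shift"""
    s=ctrl.sense(); A=R.from_rotvec(s["eef_rot"]); a=np.radians(yaw)
    y=np.array([np.cos(a),np.sin(a),0]); z=np.array([0,0,-1.]); B=R.from_matrix(np.c_[np.cross(y,z),y,z])
    rv=np.degrees((A.inv()*B).as_rotvec()); D=np.array(pos)-s["eef_pos"]
    print("turn/5deg",(rv/5).round(2),"| shift/25 before turn",(A.inv().apply(D)/25).round(2),"after",(B.inv().apply(D)/25).round(2))
def st():
    s=ctrl.sense(); A=R.from_rotvec(s["eef_rot"]).as_matrix()
    print(s["clock"].__round__(2),s["eef_pos"].round(1),"yaw",np.degrees(np.arctan2(A[1,1],A[0,1])).round(1),"F",s["contact_force"].round(1),"grip",round(s["grip_width"],2),round(s["finger_force"],1))
E
python3 -c "
from h import *
plan([428,-26,404],19.5)"
```

```text
turn/5deg [-1.000e-02 -2.000e-02 -1.921e+01] | shift/25 before turn [ 16.41 -18.     0.03] after [16.17 18.21 -0.  ]
```

```bash
python3 -m creep '[-1,0.66,-0.72,0,0,0,0,-1,0.66,-0.72,0,0,0,0,-1,0.66,-0.72,0,0,0,0,-1,0.66,-0.72,0,0,0,0,-1,0.66,-0.72,0,0,0,0,-1,0.66,-0.72,0,0,0,0,-1,0.66,-0.72,0,0,0,0,-1,0.66,-0.72,0,0,0,0,-1,0.66,-0.72,0,0,0,0,-1,0.66,-0.72,0,0,0,0,-1,0.66,-0.72,0,0,0,0,-1,0.66,-0.72,0,0,0,0,-1,0.66,-0.72,0,0,0,0,-1,0.66,-0.72,0,0,0,0,-1,0.66,-0.72,0,0,0,0,-1,0.66,-0.72,0,0,0,0,-1,0.66,-0.72,0,0,0,0,-1,0.66,-0.72,0,0,0,0,-1,0.66,-0.72,0,0,0,0,-1,0.66,-0.72,0,0,0,0]' && python3 -m creep '[-1,0,0,0,0,0,-1,-1,0,0,0,0,0,-1,-1,0,0,0,0,0,-1,-1,0,0,0,0,0,-1,-1,0,0,0,0,0,-1,-1,0,0,0,0,0,-1,-1,0,0,0,0,0,-1,-1,0,0,0,0,0,-1,-1,0,0,0,0,0,-1,-1,0,0,0,0,0,-1,-1,0,0,0,0,0,-1,-1,0,0,0,0,0,-1,-1,0,0,0,0,0,-1,-1,0,0,0,0,0,-1,-1,0,0,0,0,0,-1,-1,0,0,0,0,0,-1,-1,0,0,0,0,0,-1,-1,0,0,0,0,0,-1,-1,0,0,0,0,0,-1,-1,0,0,0,0,0,0]'
python3 - <<'E'
from h import *
st(); plan([428,-26,404],19.5)
d=snap("wrist"); cv2.imwrite("pics/w1.png",d["color"]); P=cloud(d); Z=P[...,2]
m=(d["range_z"]>0)&(Z>118)&(Z<145)&(np.hypot(P[...,0]-438,P[...,1]+53)<85)
Q=P[m]; c=Q[:,:2].mean(0); v=np.linalg.svd(Q[:,:2]-c,full_matrices=False)[2][0]; t=(Q[:,:2]-c)@v
print(c,v,t.min(),t.max(),c+v*(t.min()+t.max())/2,np.degrees(np.arctan2(v[1],v[0])),np.median(Q[:,2]),len(Q))
E
```

```text
clock: 2.1
eef_pos: [371.2, -131.3, 404.5]
eef_rot: [-3.12, -0.368, 0.001]
contact_force: [-0.0, 0.6, -0.2]
grip_width: 0.998
finger_force: 0.0
clock: 4.1
eef_pos: [370.8, -132.3, 404.4]
eef_rot: [-1.836, -2.548, 0.0]
contact_force: [0.5, -1.2, 0.6]
grip_width: 0.998
finger_force: 0.0
4.1 [ 370.8 -132.3  404.4] yaw 18.4 F [ 0.5 -1.2  0.6] grip 1.0 0.0
turn/5deg [-0.01 -0.   -0.21] | shift/25 before turn [3.31 3.51 0.02] after [3.24 3.58 0.02]
[432.82522538 -41.83668186] [ 0.34297112 -0.93934595] -63.45391082361531 77.3276812184915 [435.20437666 -48.35281686] -69.94200548765154 133.8578162661102 2883
```

View pics/w1.png

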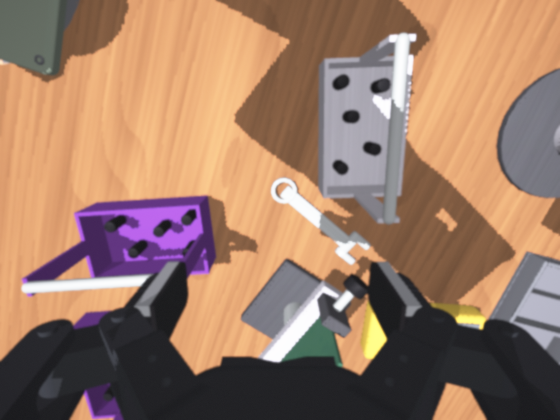

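```bash
python3 -c "
from h import *
plan([426.5,-23,285],20.1)"
```

```text
turn/5deg [-0.01 -0.   -0.35] | shift/25 before turn [3.45 3.49 4.78] after [3.34 3.59 4.78]
```

Turn, shift level, then descend and close.

```bash
python3 -m creep '[-1,0,0,0,0,0,-0.35,-1,0.67,0.72,0,0,0,0,-1,0.67,0.72,0,0,0,0,-1,0.67,0.72,0,0,0,0,-1,0.67,0.72,0,0,0,0,-1,0.67,0.72,0,0,0,0,-1,0,0,0.8,0,0,0,-1,0,0,0.8,0,0,0,-1,0,0,0.8,0,0,0,-1,0,0,0.8,0,0,0,-1,0,0,0.8,0,0,0,-1,0,0,0.78,0,0,0,-1,0,0,0,0,0,0,1,0,0,0,0,0,0,1,0,0,0,0,0,0,1,0,0,0,0,0,0,1,0,0,0,0,0,0,1,0,0,0,0,0,0,1,0,0,0,0,0,0]'
python3 -c "
from h import *
st()"
```

```text
clock: 6.05
eef_pos: [426.8, -22.6, 285.7]
eef_rot: [1.797, 2.575, 0.002]
contact_force: [1.5, 0.2, 2.8]
grip_width: 0.093
finger_force: 58.4
6.05 [426.8 -22.6 285.7] yaw 20.2 F [1.5 0.2 2.8] grip 0.09 58.4
```

```bash
python3 -m creep '[1,0,0,-0.5,0,0,0,1,0,0,-0.9,0,0,0,1,0,0,-0.9,0,0,0,1,0,0,-0.9,0,0,0,1,0,0,-0.9,0,0,0,1,0,0,-0.7,0,0,0]' && python3 -m creep '[1,0,0,0,0,0,-0.6,1,0,0,0,0,0,-1,1,0,0,0,0,0,-1,1,0,0,0,0,0,-1,1,0,0,0,0,0,-1,1,0,0,0,0,0,-1,1,0,0,0,0,0,-1,1,0,0,0,0,0,-1,1,0,0,0,0,0,-1,1,0,0,0,0,0,-1,1,0,0,0,0,0,-1,1,0,0,0,0,0,-1,1,0,0,0,0,0,-1,1,0,0,0,0,0,-1,1,0,0,0,0,0,-1,1,0,0,0,0,0,-1,1,0,0,0,0,0,-0.4,1,0,0,0,0,0,0]'
python3 - <<'E'
from h import *
st()
def fit(n,m,P,z=None):
    Q=P[m]
    if len(Q)<20: print(n,len(Q));return
    c=Q[:,:2].mean(0); v=np.linalg.svd(Q[:,:2]-c,full_matrices=False)[2][0]; t=(Q[:,:2]-c)@v
    print(n,"c",c.round(1),"mid",(c+v*(t.min()+t.max())/2).round(1),"half",((t.max()-t.min())/2).round(),"ang",np.degrees(np.arctan2(v[1],v[0])).round(1),"z",Q[:,2].min().round(),np.median(Q[:,2]).round(1),Q[:,2].max().round(),len(Q))
for n in("top","scene","wrist"):
    d=snap(n); P=cloud(d); Z=P[...,2]; ok=d["range_z"]>0
    cv2.imwrite(f"pics/{n}2.png",d["color"])
    ctr=np.array([442.5,275]); a=np.array([.177,-.984]); u=(P[...,:2]-ctr)@a; w=(P[...,:2]-ctr)@np.array([.984,.177])
    fit(n+" arms",ok&(Z>185)&(Z<240)&(abs(w)<25)&(abs(u)<120),P)
    fit(n+" armA",ok&(Z>185)&(Z<240)&(abs(w)<25)&(u<120)&(u>10),P)
    for lo,hi in((60,68),(72,84),(88,98),(100,115)):
        m=ok&(Z>185)&(Z<240)&(abs(w)<25)&(u>lo)&(u<hi)
        if m.sum(): print("  ",lo,m.sum(),"z",np.median(Z[m]).round(1),"w",np.median(w[m]).round(1),u[m].max().round(1))
    fit(n+" bar",ok&(Z>235)&(Z<275)&(abs(P[...,0]-455)<80)&(abs(P[...,1]+17)<40),P)
E
```

```text
clock: 6.65
eef_pos: [426.2, -22.6, 406.1]
eef_rot: [-1.797, -2.577, 0.0]
contact_force: [-0.4, 0.5, -2.6]
grip_width: 0.089
finger_force: 58.8
clock: 8.45
eef_pos: [426.2, -22.6, 404.6]
eef_rot: [0.279, -3.127, -0.0]
contact_force: [-0.2, -0.1, -1.7]
grip_width: 0.092
finger_force: 58.8
8.45 [426.2 -22.6 404.6] yaw 100.2 F [-0.2 -0.1 -1.7] grip 0.09 58.8
top arms c [442.4 277. ] mid [442.7 275.3] half 109.0 ang -79.8 z 185.0 221.9 234.0 376
top armA c [453.1 218.4] mid [453.4 216.6] half 49.0 ang -80.4 z 193.0 220.2 234.0 164
   60 19 z 204.8 w -1.0 67.9
   72 17 z 198.0 w 0.8 83.3
   88 13 z 213.6 w -1.5 97.8
   100 14 z 228.1 w 0.0 108.5
top bar c [407.2 -28.4] mid [452.5 -21. ] half 70.0 ang -170.7 z 237.0 252.2 259.0 34
scene arms c [445.9 274. ] mid [445.4 276.6] half 109.0 ang 99.9 z 186.0 219.2 236.0 248
scene armA c [455.7 215.9] mid [455.5 216.9] half 49.0 ang -79.2 z 195.0 220.7 235.0 103
   60 14 z 204.2 w 2.0 67.7
   72 8 z 199.7 w 3.6 81.6
   88 9 z 207.1 w 5.6 97.3
   100 11 z 225.2 w 1.6 108.3
scene bar c [460.1 -20.3] mid [456.8 -20.9] half 70.0 ang 11.4 z 235.0 253.4 275.0 225
wrist arms 0
wrist armA 0
wrist bar c [415.9 -23. ] mid [424.2 -21.4] half 42.0 ang 10.4 z 235.0 253.9 275.0 6612
```

View pics/wrist2.png

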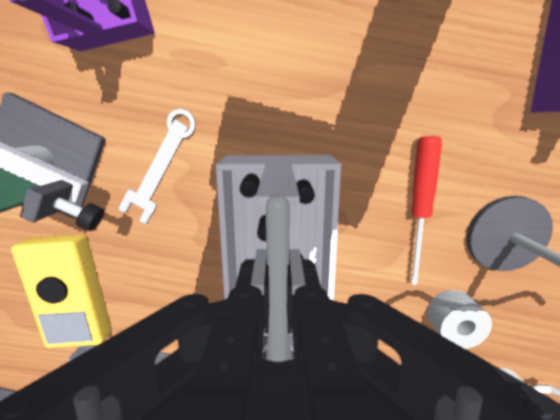

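```bash
python3 -c "
from h import *
plan([429,197.4,404.6],100.2)"
```

```text
turn/5deg [ 0.   -0.01 -0.01] | shift/25 before turn [-1.66  8.64  0.01] after [-1.66  8.64  0.01]
```

```bash
python3 -m creep '[1,-0.14,0.72,0,0,0,0,1,-0.14,0.72,0,0,0,0,1,-0.14,0.72,0,0,0,0,1,-0.14,0.72,0,0,0,0,1,-0.14,0.72,0,0,0,0,1,-0.14,0.72,0,0,0,0,1,-0.14,0.72,0,0,0,0,1,-0.14,0.72,0,0,0,0,1,-0.14,0.72,0,0,0,0,1,-0.14,0.72,0,0,0,0,1,-0.14,0.72,0,0,0,0,1,-0.14,0.72,0,0,0,0,1,0,0,0,0,0,0,1,0,0,0.5,0,0,0,1,0,0,0.5,0,0,0,1,0,0,0.4,0,0,0,1,0,0,0,0,0,0]'
python3 - <<'E'
from h import *
st()
for n in("top","scene"):
    d=snap(n); P=cloud(d); Z=P[...,2]; ok=d["range_z"]>0
    cv2.imwrite(f"pics/{n}3.png",d["color"])
cv2.imwrite("pics/s3c.png",cv2.resize(d["color"][90:250,290:450],None,fx=3.5,fy=3.5))
E
```

```text
clock: 10.3
eef_pos: [429.1, 196.7, 368.8]
eef_rot: [0.278, -3.126, 0.002]
contact_force: [-0.3, -0.1, -2.8]
grip_width: 0.091
finger_force: 58.7
10.3 [429.1 196.7 368.8] yaw 100.2 F [-0.3 -0.1 -2.8] grip 0.09 58.7
```

View pics/s3c.png

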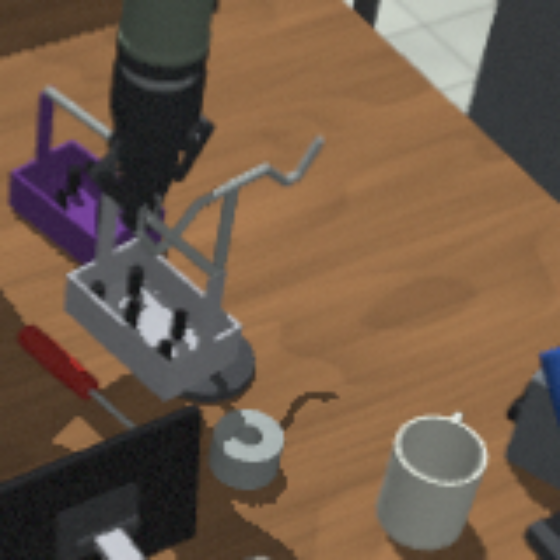

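The crop shows the bar crossing the hook arm at the dip (about (180,240)), with the tray clear of the post. Next I'll lower it the last bit.

```bash
python3 -m creep '[1,0,0,0.2,0,0,0,1,0,0,0.14,0,0,0,1,0,0,0,0,0,0]' && python3 -m creep '[-0.2,0,0,0,0,0,0,-0.2,0,0,0,0,0,0,-0.6,0,0,0,0,0,0,-0.6,0,0,0,0,0,0,-0.6,0,0,0,0,0,0]'
```

```text
clock: 10.7
eef_pos: [429.4, 197.3, 361.3]
eef_rot: [0.279, -3.128, 0.001]
contact_force: [-0.5, 0.2, -2.0]
grip_width: 0.089
finger_force: 58.7
clock: 11.2
eef_pos: [429.6, 197.4, 361.9]
eef_rot: [-0.279, 3.129, 0.0]
contact_force: [-0.6, -0.0, -0.4]
grip_width: 0.799
finger_force: 0.0
```

```bash
python3 -m creep '[-0.6,0,0,-0.4,0,0,0,-0.6,0,0,-0.6,0,0,0,-0.6,0,0,-0.8,0,0,0,-0.6,0,0,-0.8,0,0,0,1,0,0,-0.8,0,0,0,1,0,0,-0.5,0,0,0,1,0,0,0,0,0,0]'
python3 - <<'E'
from h import *
st()
for n in("top","scene"):
    d=snap(n); P=cloud(d); Z=P[...,2]; ok=d["range_z"]>0
    cv2.imwrite(f"pics/{n}4.png",d["color"])
    m=ok&(Z>200)&(Z<225)&(abs(P[...,0]-457)<70)&(abs(P[...,1]-199)<30)
    Q=P[m]; v=np.linalg.svd(Q[:,:2]-Q[:,:2].mean(0),full_matrices=False)[2][0]; print(n,"bar+",Q.mean(0),v,len(Q))
    # tablet: plane fit and top edge
    m=ok&(abs(P[...,0]-650)<60)&(abs(P[...,1]-17)<115)
    for lo,hi in((95,110),(110,125),(125,140),(160,175),(175,190),(190,205),(205,213),(213,230)):
        q=P[m&(Z>lo)&(Z<hi)&(abs(P[...,1]-17)>30)]
        if len(q)>8: print(lo,"x0",np.polyfit(q[:,1]-17,q[:,0],1).round(3),"xmin/max",np.percentile(q[:,0],[5,95]).round(1),"y",q[:,1].min().round(),q[:,1].max().round(),len(q))
    q=P[ok&(Z>8)&(Z<22)&(np.hypot(P[...,0]-640,P[...,1]-17)<90)]
    h=cv2.convexHull(q[:,:2].astype(np.float32)); print("foot",cv2.minEnclosingCircle(h),np.median(q[:,2]))
cv2.imwrite("pics/s4c.png",np.hstack([cv2.resize(d["color"][100:260,300:400],None,fx=3.5,fy=3.5),cv2.resize(d["color"][190:350,270:370],None,fx=3.5,fy=3.5)]))
E
```

```text
clock: 11.9
eef_pos: [429.8, 197.5, 461.7]
eef_rot: [-0.279, 3.124, 0.002]
contact_force: [1.0, 0.6, 0.3]
grip_width: 0.291
finger_force: 0.0
11.9 [429.8 197.5 461.7] yaw 100.2 F [1.  0.6 0.3] grip 0.29 0.0
top bar+ [465.30176141 201.1916348  207.5957805 ] [-0.9819807  -0.18898124] 172
95 x0 [-3.20000e-02  6.57807e+02] xmin/max [654.8 662.1] y -80.0 117.0 20
110 x0 [-3.30000e-02  6.55028e+02] xmin/max [651.8 658.8] y -76.0 113.0 42
125 x0 [-3.80000e-02  6.52678e+02] xmin/max [649.4 656.9] y -79.0 117.0 43
160 x0 [-2.9000e-02  6.4894e+02] xmin/max [644.6 665.7] y -79.0 114.0 41
175 x0 [-2.20000e-02  6.46215e+02] xmin/max [643.2 649.6] y -78.0 115.0 33
190 x0 [-3.00000e-02  6.43699e+02] xmin/max [640.7 646.9] y -80.0 112.0 57
205 x0 [-3.30000e-02  6.43775e+02] xmin/max [639.5 651.5] y -77.0 114.0 62
213 x0 [-3.20000e-02  6.47435e+02] xmin/max [640.8 653.6] y -79.0 116.0 261
foot ((651.5472412109375, 12.522920608520508), 82.31513214111328) 13.032547849110756
scene bar+ [459.75698619 200.59452425 208.92576182] [0.98096443 0.19418752] 190
95 x0 [-3.40000e-02  6.70214e+02] xmin/max [665.4 675.7] y -81.0 118.0 153
110 x0 [-3.30000e-02  6.68057e+02] xmin/max [663.1 673.4] y -80.0 117.0 154
125 x0 [-2.80000e-02  6.66364e+02] xmin/max [660.7 672.5] y -81.0 117.0 157
160 x0 [-2.70000e-02  6.61344e+02] xmin/max [655.8 668.5] y -81.0 117.0 185
175 x0 [-3.40000e-02  6.58685e+02] xmin/max [653.9 664.5] y -81.0 118.0 189
190 x0 [-3.00000e-02  6.56132e+02] xmin/max [651.3 660.6] y -81.0 117.0 190
205 x0 [-3.20000e-02  6.54419e+02] xmin/max [649.2 659.4] y -82.0 117.0 107
213 x0 [-3.40000e-02  6.50371e+02] xmin/max [642.4 657.1] y -81.0 118.0 208
foot ((670.1132202148438, 15.709839820861816), 78.46730041503906) 13.749296805915037
```

View pics/s4c.png

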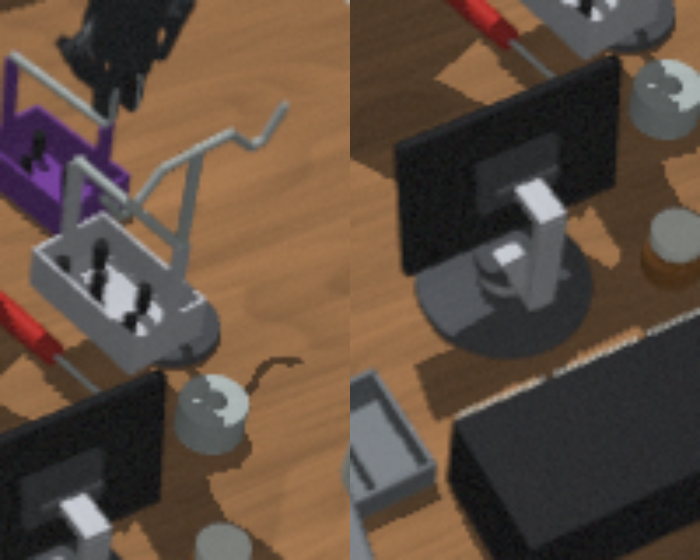

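```bash
python3 -c "
from h import *
plan([590,17,461],100.2)
P=cloud(snap('top'));m=(abs(P[...,1]-40)<170)&(P[...,0]>740)&(P[...,0]<900)&(P[...,2]>35)
q=P[m];print(np.percentile(q,[1,50,99],axis=0).round())"
```

```text
turn/5deg [-0.  0.  0.] | shift/25 before turn [-5.04 -8.24 -0.07] after [-5.05 -8.24 -0.07]
[[ 803. -109.   38.]
 [ 841.   48.   89.]
 [ 899.  207.   95.]]
```

```bash
python3 -m creep '[1,-0.5,-0.82,0,0,0,0,1,-0.5,-0.82,0,0,0,0,1,-0.5,-0.82,0,0,0,0,1,-0.5,-0.82,0,0,0,0,1,-0.5,-0.82,0,0,0,0,1,-0.5,-0.82,0,0,0,0,1,-0.5,-0.82,0,0,0,0,1,-0.5,-0.82,0,0,0,0,1,-0.5,-0.82,0,0,0,0,1,-0.5,-0.82,0,0,0,0,1,0,0,0,0,0,1,1,0,0,0,0,0,1,1,0,0,0,0,0,1,1,0,0,0,0,0,1,1,0,0,0,0,0,1,1,0,0,0,0,0,1,1,0,0,0,0,0,1,1,0,0,0,0,0,1,1,0,0,0,0,0,1,1,0,0,0,0,0,1]' && python3 -m creep '[1,0,0,0,0,0,1,1,0,0,0,0,0,1,1,0,0,0,0,0,1,1,0,0,0,0,0,1,1,0,0,0,0,0,1,1,0,0,0,0,0,1,1,0,0,0,0,0,1,1,0,0,0,0,0,1,1,0,0,0,0,0,1,1,0,0,0,0,0,1,1,0,0,0,0,0,1,1,0,0,0,0,0,1,1,0,0,0,0,0,1,1,0,0,0,0,0,1,1,0,0,0,0,0,1,1,0,0,0,0,0,1,1,0,0,0,0,0,1,1,0,0,0,0,0,1,1,0,0,0,0,0,1,1,0,0,0,0,0,1]' && python3 -m creep '[1,0,0,0,0,0,1,1,0,0,0,0,0,1,1,0,0,0,0,0,1,1,0,0,0,0,0,1,1,0,0,0,0,0,1,1,0,0,0,0,0,1,1,0,0,0,0,0,1,1,0,0,0,0,0,0.7,1,0,0,0,0,0,0]'
python3 - <<'E'
from h import *
st(); plan([590,17,375],-88.2)
d=snap("wrist"); cv2.imwrite("pics/w5.png",d["color"])
E
```

```text
clock: 14.05
eef_pos: [588.9, 17.8, 457.9]
eef_rot: [-1.074, -2.95, 0.002]
contact_force: [-0.0, 0.4, -0.1]
grip_width: 0.0
finger_force: 0.0
clock: 16.05
eef_pos: [588.9, 17.8, 457.9]
eef_rot: [-2.951, -1.074, 0.004]
contact_force: [0.6, 0.4, -0.2]
grip_width: -0.001
finger_force: 0.0
clock: 16.95
eef_pos: [588.9, 17.8, 458.0]
eef_rot: [3.141, 0.047, -0.004]
contact_force: [-0.0, 0.8, 0.6]
grip_width: -0.003
finger_force: 0.0
16.95 [588.9  17.8 458. ] yaw -88.3 F [-0.   0.8  0.6] grip -0.0 0.0
turn/5deg [ 0.    0.03 -0.02] | shift/25 before turn [0.05 0.03 3.32] after [0.04 0.03 3.32]
```

View pics/w5.png

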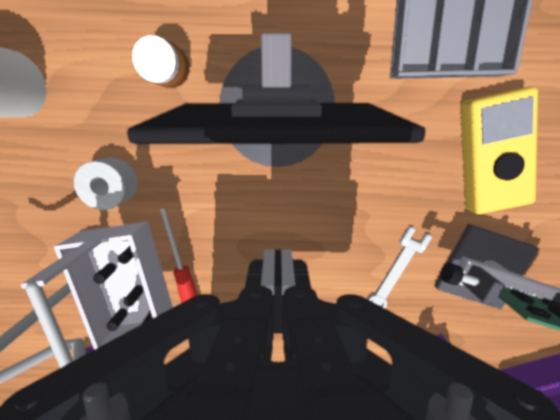

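```bash
python3 -m creep '[1,0,0,0.66,0,0,0,1,0,0,0.66,0,0,0,1,0,0,0.66,0,0,0,1,0,0,0.66,0,0,0,1,0,0,0.66,0,0,0,1,0.5,0,0,0,0,0,1,0.5,0,0,0,0,0,1,0.2,0,0,0,0,0,1,0.2,0,0,0,0,0,1,0.2,0,0,0,0,0,1,0.2,0,0,0,0,0,1,0.2,0,0,0,0,0,1,0.2,0,0,0,0,0,1,0.2,0,0,0,0,0,1,0.2,0,0,0,0,0,1,0,0,0,0,0,0]'
cat >> h.py <<'E'
def tab():
    s=st()
    d=snap("scene"); P=cloud(d); x0,y0,x1,y1=255,180,370,300
    M=np.zeros(P.shape[:2],bool); M[y0:y1,x0:x1]=1
    g=d["color"].max(-1)<75
    Q=P[M&g&(d["range_z"]>0)&(P[...,2]>80)&(P[...,2]<235)&(np.hypot(P[...,0]-667,P[...,1]-18)<130)]
    rng=np.random.default_rng(0); best=0
    for _ in range(500):
        a=Q[rng.choice(len(Q),3,False)]; n=np.cross(a[1]-a[0],a[2]-a[0]); n/=np.linalg.norm(n)+1e-9
        i=abs((Q-a[0])@n)<3
        if i.sum()>best: best=i.sum(); B=i
    q=Q[B]; c=q.mean(0); n=np.linalg.svd(q-c,full_matrices=False)[2][2]
    if n[:2]@(np.array([451,-297])-[667,18])<0: n=-n
    h=np.degrees(np.arctan2(n[1],n[0]))%360; print("plane n",best,len(Q),"heading",round(h,1),"tilt",np.degrees(np.arcsin(n[2])).round(1),"centre",c.round(1),"pivot dist",((np.array([667,18,150])-c)@n).round(1))
    cv2.imwrite("pics/last.png",d["color"])
E
python3 -c "
from h import *
tab()"
```

```text
clock: 18.6
eef_pos: [653.4, 19.7, 377.7]
eef_rot: [3.141, 0.047, -0.003]
contact_force: [-4.3, -0.2, 5.4]
grip_width: -0.001
finger_force: 2.4
18.6 [653.4  19.7 377.7] yaw -88.3 F [-4.3 -0.2  5.4] grip -0.0 2.4
plane n 1077 1560 heading 181.9 tilt 10.7 centre [666.4  10.9 168.1] pivot dist -4.2
```

```bash
python3 -m creep '[1,0.15,0,0,0,0,0,1,0.15,0,0,0,0,0,1,0.15,0,0,0,0,0,1,0.15,0,0,0,0,0,1,0.08,0,0,0,0,0,1,0,0,0,0,0,0]'
python3 -c "
from h import *
tab()"
```

```text
clock: 19.25
eef_pos: [670.6, 20.2, 376.7]
eef_rot: [-3.141, -0.047, 0.002]
contact_force: [-4.0, 0.6, 1.9]
grip_width: -0.0
finger_force: 2.7
19.25 [670.6  20.2 376.7] yaw -88.3 F [-4.   0.6  1.9] grip -0.0 2.7
plane n 359 813 heading 182.0 tilt 26.6 centre [680.    3.1 185.9] pivot dist -4.9
```

```bash
python3 -m creep '[1,0.07,0,0,0,0,0,1,0.06,0,0,0,0,0,1,0,0,0,0,0,0,1,0,0,0,0,0,0,1,-0.5,0,0,0,0,0,1,-1,0,0,0,0,0,1,-1,0,0,0,0,0,1,-0.5,0,0,0,0,0,1,0,0,0,0,0,0]'
python3 -c "
from h import *
tab();tab()
for n in ('top','wrist'):
  d=snap(n);P=cloud(d);m=(d['range_z']>0)&(abs(P[...,0]-667)<60)&(abs(P[...,1]-18)<90)&(P[...,2]>105)&(P[...,2]<205)
  g=m&(d['color'].max(-1)<120)
  q=P[m&(P[...,0]<700)&(abs((P[...,0]-667)*np.cos(.5)-(P[...,2]-150)*np.sin(.5)+17)<7)]
  c=q.mean(0);v=np.linalg.svd(q-c,full_matrices=False)[2][2];v*=-np.sign(v[0]);print(n,len(q),np.degrees(np.arcsin(v[2])),np.degrees(np.arctan2(v[1],v[0]))%360)
plan([600,-62,377],-88.2)"
```

```text
clock: 20.2
eef_pos: [598.6, 18.0, 377.4]
eef_rot: [3.141, 0.047, 0.005]
contact_force: [-0.2, 0.7, 0.3]
grip_width: 0.002
finger_force: 0.0
20.2 [598.6  18.  377.4] yaw -88.3 F [-0.2  0.7  0.3] grip 0.0 0.0
plane n 276 674 heading 181.1 tilt 17.1 centre [689.6  14.5 198.1] pivot dist 7.4
20.25 [599.6  18.  377.4] yaw -88.3 F [ 0.7 -0.5 -0.2] grip -0.0 0.0
plane n 276 671 heading 181.5 tilt 21.6 centre [691.4  13.  200. ] pivot dist 4.1
top 402 31.246110049059805 182.06260514312567
wrist 28795 31.85874574793954 181.9446110089527
turn/5deg [ 0.   -0.02 -0.02] | shift/25 before turn [-0.1   3.2  -0.01] after [-0.11  3.2  -0.01]
```

```bash
python3 -m creep '[1,0,0.65,0,0,0,0,1,0,0.65,0,0,0,0,1,0,0.65,0,0,0,0,1,0,0.65,0,0,0,0,1,0,0.65,0,0,0,0,1,0,0,0.72,0,0,0,1,0,0,0.72,0,0,0,1,0,0,0.72,0,0,0,1,0.6,0,0,0,0,0,1,0.6,0,0,0,0,0,1,0.2,0,0,0,0,0,1,0,0,0,0,0,0]'
python3 -c "
from h import *
st();plan([641,-62,323],-88.2)"
```

```text
clock: 21.6
eef_pos: [636.9, -62.8, 322.5]
eef_rot: [3.141, 0.046, 0.0]
contact_force: [-0.1, 0.6, -0.2]
grip_width: -0.003
finger_force: 0.0
21.6 [636.9 -62.8 322.5] yaw -88.3 F [-0.1  0.6 -0.2] grip -0.0 0.0
turn/5deg [ 0.   -0.   -0.02] | shift/25 before turn [ 0.16 -0.03 -0.02] after [ 0.16 -0.03 -0.02]
```

```bash
python3 -m creep '[1,0.16,0,0,0,0,0,1,0.21,0.07,0,0,0,-0.77,1,0.21,0.07,0,0,0,-0.77,1,0.21,0.07,0,0,0,-0.77,1,0.21,0.07,0,0,0,-0.77,1,0.21,0.07,0,0,0,-0.77,1,0.21,0.07,0,0,0,-0.77,1,0.21,0.07,0,0,0,-0.77,1,0.21,0.07,0,0,0,-0.77,1,0.21,0.07,0,0,0,-0.77,1,0.21,0.07,0,0,0,-0.77,1,0,0,0,0,0,0]'
cat >> h.py <<'E'
def scr(n):
    d=snap(n);P=cloud(d); hsv=cv2.cvtColor(d["color"],cv2.COLOR_BGR2HSV)
    r=P-[667,18,150]
    Q=P[(d["range_z"]>0)&(np.hypot(r[...,0],r[...,1])<130)&(P[...,2]>85)&(P[...,2]<225)&(d["color"].max(-1)<130)]
    if len(Q)<100: print(n,len(Q));return
    rng=np.random.default_rng(0); best=0
    for _ in range(600):
        a=Q[rng.choice(len(Q),3,False)]; v=np.cross(a[1]-a[0],a[2]-a[0]); v/=np.linalg.norm(v)+1e-9
        i=abs((Q-a[0])@v)<2.5
        if i.sum()>best: best=i.sum(); B=i
    q=Q[B]
    for _ in range(5):
        c=q.mean(0); v=np.linalg.svd(q-c,full_matrices=False)[2][2]; q=Q[abs((Q-c)@v)<2.5]
    if v[:2]@[-216,-315]<0:v=-v
    print(n,len(q),len(Q),"heading",(np.degrees(np.arctan2(v[1],v[0]))%360).round(1),"tilt",np.degrees(np.arcsin(v[2])).round(1),"dist in front of pivot",((c-[667,18,150])@v).round(1))
    cv2.imwrite("pics/%s_last.png"%n,d["color"])
E
python3 -c "
from h import *
st();scr('top');scr('wrist');scr('scene')"
```

```text
clock: 22.8
eef_pos: [694.8, -62.0, 323.0]
eef_rot: [2.949, 1.079, -0.0]
contact_force: [-0.2, -1.9, 0.6]
grip_width: 0.001
finger_force: 0.6
22.8 [694.8 -62.  323. ] yaw -49.8 F [-0.2 -1.9  0.6] grip 0.0 0.6
top 509 715 heading 215.6 tilt 32.6 dist in front of pivot 15.9
wrist 19998 38162 heading 216.5 tilt -81.2 dist in front of pivot -68.8
scene 487 1075 heading 216.3 tilt 32.3 dist in front of pivot 16.2
```

```bash
python3 -m creep '[1,0.21,0.07,0,0,0,-0.77,1,0.21,0.07,0,0,0,-0.77,1,0.21,0.07,0,0,0,-0.77,1,0.21,0.07,0,0,0,-0.77,1,0.16,0.05,0,0,0,-0.6,1,0,0,0,0,0,0]'
python3 -c "
from h import *
st();scr('top');scr('scene')"
```

```text
clock: 23.55
eef_pos: [717.9, -48.7, 323.1]
eef_rot: [2.739, 1.536, 0.001]
contact_force: [-0.6, -1.5, 1.0]
grip_width: -0.002
finger_force: 0.8
23.55 [717.9 -48.7 323.1] yaw -31.4 F [-0.6 -1.5  1. ] grip -0.0 0.8
top 385 554 heading 234.1 tilt 33.0 dist in front of pivot 15.9
scene 496 978 heading 234.3 tilt 31.8 dist in front of pivot 15.4
```

```bash
python3 -m creep '[1,0.08,0,0,0,0,0,1,0,0,0,0,0,0,1,-0.3,0,0,0,0,0,1,-0.8,0,0,0,0,0,1,-1,0,0,0,0,0,1,-1,0,0,0,0,0,1,-0.5,0,-0.5,0,0,0,1,0,-0.9,-0.8,0,0,0,1,0,-0.9,-0.8,0,0,0,1,0,-0.9,-0.8,0,0,0,1,0,-0.5,-0.5,0,0,0,1,0,0,-0.5,0,0,0,1,0,0,0,0,0,0]'
python3 -c "
from h import *
st();scr('top');scr('top');scr('scene');scr('wrist')
for n in('top','scene'):
  d=snap(n);P=cloud(d);h=cv2.cvtColor(d['color'],cv2.COLOR_BGR2HSV);g=(h[...,0]>45)&(h[...,0]<85)&(h[...,1]>80)&(P[...,2]>75)&(np.hypot(P[...,0]-451,P[...,1]+297)<90)&(d['range_z']>0)
  q=P[g];c=q.mean(0);v=np.linalg.svd(q[:,:2]-c[:2],full_matrices=False)[2][0];t=(q[:,:2]-c[:2])@v;m=c[:2]+v*(t.min()+t.max())/2;print(n,m,np.degrees(np.arctan2(m[1]-18,m[0]-667))%360)
"
```

```text
clock: 24.95
eef_pos: [604.1, -82.3, 422.5]
eef_rot: [2.737, 1.536, 0.006]
contact_force: [0.3, -0.5, 0.1]
grip_width: 0.002
finger_force: 0.0
24.95 [604.1 -82.3 422.5] yaw -31.4 F [ 0.3 -0.5  0.1] grip 0.0 0.0
top 428 628 heading 235.2 tilt 32.4 dist in front of pivot 14.7
top 418 627 heading 235.3 tilt 32.5 dist in front of pivot 14.4
scene 504 888 heading 235.7 tilt 32.2 dist in front of pivot 15.2
wrist 4519 4522 heading 235.3 tilt 31.8 dist in front of pivot 12.4
top [ 449.64111703 -295.07552828] 235.2289201605605
scene [ 451.77867287 -299.55930583] 235.87309892233412
```

View pics/wrist_last.png

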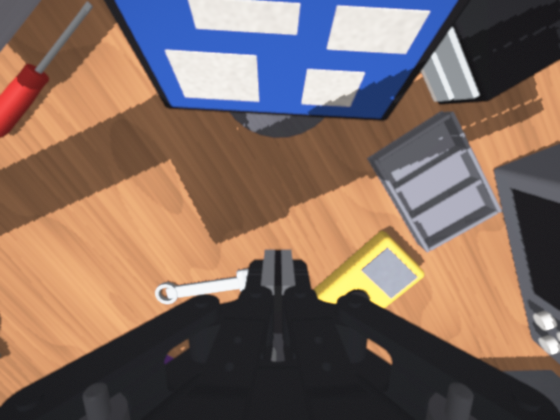

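The wrist view shows the screen (blue with white tiles, around (280,60)) facing the board side. I'll refit its plane using all the screen pixels.

```bash
python3 -c "
from h import *
for n in('wrist','top','wrist'):
  d=snap(n);P=cloud(d);r=P-[667,18,150]
  a=np.radians(235.5);t=np.radians(31);v=np.array([np.cos(t)*np.cos(a),np.cos(t)*np.sin(a),np.sin(t)])
  side=np.array([-np.sin(a),np.cos(a),0]);up=np.cross(v,side)
  m=(d['range_z']>0)&(abs(r@side)<92)&(abs(r@up)<62)
  c=v*17+[667,18,150]
  for w in (9,6,4,4,4):
    q=P[m&(abs((P-c)@v)<w)];c=q.mean(0);u=np.linalg.svd(q-c,full_matrices=False)[2][2];v=u*np.sign(u@v)
  print(n,len(q),'heading',(np.degrees(np.arctan2(v[1],v[0]))%360).round(2),'tilt',np.degrees(np.arcsin(v[2])).round(2),((c-[667,18,150])@v).round(1))
"
```

```text
wrist 31523 heading 235.54 tilt 31.27 13.5
top 1629 heading 235.48 tilt 31.8 16.0
wrist 31513 heading 235.54 tilt 31.27 13.5
```

Heading is right at 235.5°. Tilt is about 1.5° too far back, so I'll nudge the lower part of the screen.

```bash
python3 -c "
from h import *
plan([619,-52,297.5],-34.5)"
```

```text
turn/5deg [-0.01  0.01  0.62] | shift/25 before turn [ 1.35 -0.11  4.88] after [ 1.34 -0.18  4.88]
```

```bash
python3 -m creep '[1,0,0,0,0,0,0.62,1,0.67,-0.09,0,0,0,0,1,0.67,-0.09,0,0,0,0,1,0,0,0.7,0,0,0,1,0,0,0.7,0,0,0,1,0,0,0.7,0,0,0,1,0,0,0.7,0,0,0,1,0,0,0.7,0,0,0,1,0,0,0.7,0,0,0,1,0,0,0.68,0,0,0,1,0.5,0,0,0,0,0,1,0.5,0,0,0,0,0,1,0.4,0,0,0,0,0,1,0,0,0,0,0,0]' && python3 -m creep '[1,0.06,0,0,0,0,0,1,0.06,0,0,0,0,0,1,0,0,0,0,0,0]' && python3 -m creep '[1,0.06,0,0,0,0,0,1,0,0,0,0,0,0]'
```

```text
clock: 26.8
eef_pos: [640.0, -21.2, 299.2]
eef_rot: [2.777, 1.466, 0.004]
contact_force: [0.7, -0.0, -0.4]
grip_width: -0.001
finger_force: 0.0
clock: 27.1
eef_pos: [640.3, -20.7, 298.5]
eef_rot: [2.78, 1.462, 0.0]
contact_force: [-0.7, 0.3, -0.1]
grip_width: 0.002
finger_force: 0.0
clock: 27.3
eef_pos: [641.2, -19.5, 298.3]
eef_rot: [2.78, 1.462, 0.0]
contact_force: [0.9, -0.5, 0.3]
grip_width: -0.004
finger_force: 0.0
```

```bash
for i in 1; do python3 -m creep '[1,0.08,0,0,0,0,0,1,0,0,0,0,0,0]'; python3 -m creep '[1,0.06,0,0,0,0,0,1,0,0,0,0,0,0]';python3 -m creep '[1,0.04,0,0,0,0,0,1,0,0,0,0,0,0]'; done
```

```text
clock: 27.5
eef_pos: [642.5, -17.7, 298.2]
eef_rot: [2.78, 1.463, 0.0]
contact_force: [-0.3, -0.9, 0.1]
grip_width: -0.002
finger_force: 0.0
clock: 27.7
eef_pos: [643.3, -16.4, 298.2]
eef_rot: [2.78, 1.463, 0.0]
contact_force: [0.4, -0.4, -0.4]
grip_width: 0.001
finger_force: 0.0
clock: 27.9
eef_pos: [643.8, -15.5, 298.2]
eef_rot: [2.78, 1.463, 0.0]
contact_force: [0.3, -0.7, 0.2]
grip_width: 0.001
finger_force: 0.0
```

```bash
for i in 1; do python3 -m creep '[1,0.04,0,0,0,0,0,1,0,0,0,0,0,0]'; python3 -m creep '[1,0.04,0,0,0,0,0,1,0,0,0,0,0,0]';python3 -m creep '[1,0.04,0,0,0,0,0,1,0,0,0,0,0,0]'; done | grep -E "pos|force"
```

```text
eef_pos: [644.4, -14.7, 298.2]
contact_force: [-0.0, -0.5, 0.5]
finger_force: 0.0
eef_pos: [644.7, -14.3, 298.2]
contact_force: [-1.1, -2.3, 0.6]
finger_force: 1.3
eef_pos: [645.0, -14.0, 298.1]
contact_force: [-2.7, -5.3, 1.6]
finger_force: 2.7
```

```bash
cat >> h.py <<'E'
def fin(n):
  d=snap(n);P=cloud(d);r=P-[667,18,150]
  a=np.radians(235.5);t=np.radians(31);v=np.array([np.cos(t)*np.cos(a),np.cos(t)*np.sin(a),np.sin(t)])
  side=np.array([-np.sin(a),np.cos(a),0]);up=np.cross(v,side)
  m=(d['range_z']>0)&(abs(r@side)<92)&(abs(r@up)<62)
  c=v*17+[667,18,150]
  for w in (9,6,4,4,4):
    q=P[m&(abs((P-c)@v)<w)];c=q.mean(0);u=np.linalg.svd(q-c,full_matrices=False)[2][2];v=u*np.sign(u@v)
  print(n,len(q),'heading',(np.degrees(np.arctan2(v[1],v[0]))%360).round(2),'tilt',np.degrees(np.arcsin(v[2])).round(2))
E
python3 -m creep '[1,0.04,0,0,0,0,0,1,0,0,0,0,0,0]' | grep -E "pos|force"; python3 -c "
from h import *
fin('top')"; python3 -m creep '[1,0.03,0,0,0,0,0,1,0,0,0,0,0,0]' | grep -E "pos|force"; python3 -c "
from h import *
fin('top')"
```

```text
eef_pos: [645.3, -13.6, 297.9]
contact_force: [-4.0, -6.8, 1.9]
finger_force: 3.5
top 154 heading 236.11 tilt 31.71
eef_pos: [645.5, -13.3, 297.7]
contact_force: [-4.5, -6.4, 1.0]
finger_force: 3.8
top 151 heading 235.61 tilt 30.58
```

Back off the way I came, rise and check.

```bash
python3 -m creep '[1,0.02,0,0,0,0,0,1,0,0,0,0,0,0,1,-0.2,0,0,0,0,0,1,-0.6,0,0,0,0,0,1,-0.8,0,0,0,0,0,1,-0.8,0,0,0,0,0,1,-0.6,0,-0.4,0,0,0,1,0,0,-0.8,0,0,0,1,0,0,-0.9,0,0,0,1,0,0,-0.9,0,0,0,1,0,0,-0.9,0,0,0,1,0,0,-0.9,0,0,0,1,-0.3,0,0,0,0,0,1,0,0,0,0,0,0]'
python3 - <<'E'
from h import *
fin('wrist');fin('top')
d=snap("scene"); cv2.imwrite("pics/fin.png",d["color"])
P=cloud(d);m=(d["range_z"]>0)&(P[...,2]>200)&(P[...,2]<225)&(abs(P[...,0]-457)<70)&(abs(P[...,1]-199)<30)
print(P[m].mean(0))
E
```

```text
clock: 30.4
eef_pos: [599.0, -80.5, 418.9]
eef_rot: [2.78, 1.461, 0.001]
contact_force: [0.8, -0.2, -0.2]
grip_width: -0.002
finger_force: 0.0
wrist 30710 heading 235.49 tilt 29.98
top 1539 heading 235.4 tilt 30.57
[460.11912179 200.71242325 209.40261599]
```

View pics/fin.png

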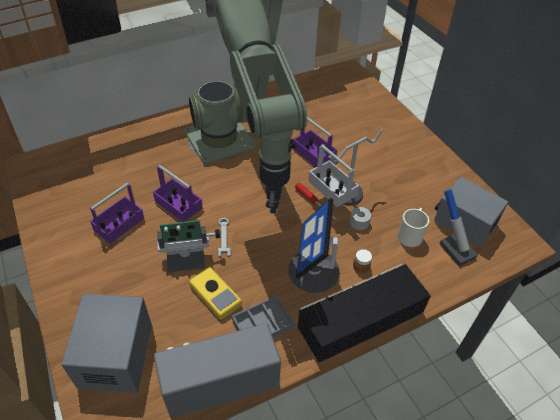

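The final view shows the caddy hanging at (335,185). The tablet at (315,240) faces the vice at (185,240), the arm is clear, and the bystanders are where they were.

```bash
python3 -c "
from station import ctrl
print(ctrl.job_done())"
```

```text
the job is handed in; nothing more can be done
None
```

I hung the caddy by its bar on hook_a, then turned and tilted the tablet to face the board in the vice (measured heading about 235.5°, lean about 30°), and handed the job in at about 30 s with the other things left in place.

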